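# Chuck the dimmer control and press its knob home

## Task

The lighting dimmer stands loose in the open bench chuck: first turn the chuck's knurled steel sleeve clockwise until the three jaws have closed tight on the dimmer, and let go of the sleeve. Then pick up the black knob, turn it so that its D-shaped bore matches the flat on the dimmer's brass spindle, push it on, and press it fully down against the spring under it. Finish while still holding the knob pressed fully down (do not let go: a colleague will tighten its grub screw), and leave the screwdriver, stapler and calculator where they are.

Things in the scene. Friction and masses are not known exactly. Their poses are not given: they have to be found in the camera images.
- chuck: Fixed self-centring bench chuck, jaws up. Origin: centre of the underside of its round grey foot (110 mm diameter, 12 mm high; bolt heads to 15 mm); z is the chuck axis. Above the foot: steel neck to z = 24 mm, turning sleeve z = 26 to 52 mm; inside it the chuck floor, z = 38 mm, carrying the dimmer. Highest point: spindle tip, z = 75 mm.
- chuck_sleeve (a joint): Turn of the knurled steel sleeve, a ring of 56 mm outer, 48 mm inner diameter, z = 26 to 52 mm of the chuck. 0 = jaws open (start); grows clockwise seen from above, stop at 1.15 rad. The jaws close together, 3.5 mm a radian, touch the dimmer at about 1.0 and hold it tight at the stop. Friction 0.2 N m; stays where left. Grip it across its diameter from above.
- chuck_jaw_1: One of three steel jaws, 7 mm radially, 9 mm wide, 14 mm tall (z = 38 to 52 mm of the chuck), at 60 degrees from the chuck's x axis; origin in the middle of its foot.
- chuck_jaw_2: Second jaw, at 180 degrees.
- chuck_jaw_3: Third jaw, at 300 degrees.
- dimmer: Loose round dimmer control, black with aluminium top, 26 mm diameter, 22 mm tall, standing on the chuck floor between the jaws, at first up to 2 mm off centre. Origin: centre of its underside, z up. The closing jaws centre it on the chuck axis.
- dimmer_washer (a joint): Spring washer, a steel disc of 23 mm diameter round the foot of the spindle. 0 = sprung up, its upper face 5.5 mm above the dimmer's aluminium top; 0.004 m = pressed fully down, 1.5 mm above it. The spring pushes up with 2 N at 0 and 8 N at the bottom and lifts a knob that is let go.
- dimmer_spindle: Brass D-shaped spindle, 12 mm diameter, rising 15 mm above the dimmer's top, with one flat 3 mm from the axis. Origin: on the axis, level with the dimmer's top; z up; +x points squarely out of the flat. The last 1.5 mm taper by 1.2 mm. It turns in the dimmer with a friction of 0.02 N m; its angle at the start varies.
- spindle_tip (a point): Centre of the upper end of the spindle, 15 mm above its origin; axes as the spindle's.
- knob: Loose black knob, 40 mm diameter, 36 mm tall, 45 g, upright. Origin: centre of its underside, z up. Hub to z = 18 mm; above it a grip bar 38 mm (x) by 12 mm (y), z = 18 to 36 mm: grip across y. Blind D bore below, 15.5 mm deep, 14 mm diameter, its flat 4 mm from the axis on the +x side, where the white pointer and grub screw are too. Fully home: underside 1.5 mm above the dimmer's top.
- screwdriver: Bystander: slotted screwdriver with amber handle, 234 mm long, loose on the worktop; origin in the middle of its underside.
- stapler: Bystander: red and black desk stapler, 34 x 150 x 60 mm, loose on the worktop; origin in the middle of its underside.
- calculator: Bystander: dark pocket calculator, 125 x 72 x 16 mm, loose; origin in the middle of its underside.
- shop_scale: Fixed obstacle at the right rear of the worktop: iron shop scale, 284 mm tall; its round white pan, about 350 mm across and centred on the scale, overhangs at 200 to 284 mm height. Keep the arm clear of it, also on the way from its start at the right. Origin: centre of its underside.
Mind the look-alikes: they are no part of the job. What is shaped like the chuck but purple or red is not meant.

How it is judged:
By the outcome, as a careful person would: the job done as asked, in the order asked, and still so for the second after the job is handed in, while the arm keeps its last pose, push and grip.
It also fails if it takes over 64 s, if anything falls off the work surface, if the arm or the gripper's body presses on something with over 40 N, if the wrist force passes 120 N, or if a joint passes its speed limit or range.

## Robot

A 7-joint arm with a two-finger parallel gripper is mounted at the origin on a cart in front of the work surface, level with it; the furniture and walls round the work are solid. World frame = base frame: x ahead of the robot, y to its left, z up, the work surface at z = 0. Lengths are in mm, angles in rad, forces in N, time in s.
With the tool pointing down it reaches from about 400 to 850 mm from the base axis. Payload 10.4 kg.
Tool frame: the origin (TCP) lies between the finger pads; the fingertips stand 17 mm ahead of it and the grasp point (between the pads) lies 2 mm behind it (r.tcp_to_tips is the distance from the TCP to the fingertips, in mm); z points along the fingers, y is the line along which they close (so a half turn about z gives the same grasp; the last joint's range is limited). The gripper opens to 87 mm and grips with 3 to 60 N. Pads are 19 mm wide; open, the fingers measure 117 mm over their backs; the gripper's body (75 mm by 190 mm) begins 51 mm behind the grasp point.
Start: joints at [-1.275, 0.332, -0.065, 1.46, 0.022, 1.35, -0.088], TCP at [195.879, 593.536, 211.376] pointing down, gripper open.
Joint ranges: [-2.6, 2.6], [-0.5, 2.12], [-1.47, 1.34], [0.16, 2.42], [-1.27, 4.41], [0.06, 2.06], [-2.6, 2.6]. Speed limits (rad/s): [2.22, 2.22, 2.79, 2.79, 3.14, 3.14, 3.14].

## Interface

Orientations are given as a rotation vector (axis times angle).
In Python, from rig import r, eyes gives the robot as it stands. The module is installed in compiled form; this text tells all that it offers.
- The arm moves only by the tool jog_arm, never from a script. Its argument "steps" is a list that holds one entry, the list of rows, each a list of 7 numbers: the shift along the tool's x, y, z in units of 500 mm (1.0 is 500 mm), then the turn, a rotation vector about the tool's x, y, z in units of 45 degrees (1.0 is 45 degrees), then the opening, from -1 (shut) to 1 (fully open). In form: [[[dx, dy, dz, wx, wy, wz, grip], ...]]. A call has 1 to 12 rows; each row is the pose to reach, as a shift and turn from the pose commanded when the call began, along the tool's axes at that moment; what a row does not reach only later rows make up. A row lasts 1/8 s, in which the tool goes at most 62.5 mm and 10.7 degrees, less where a joint would pass 70% of its speed; a pose out of reach is approached as far as the arm can. A call with a number of a shift or a turn outside -1 to 1 is refused whole. A call with a gripper value outside its range is refused whole. The fingers move at their own pace and stop on an object; the grip force is fixed at half the most. Time passes only in rows, so rows that repeat a pose let the fingers close. It gives the time, the measured TCP pose, the force, the opening and the grip force at its end, in the units of the state.
- r.state(): the state, without advancing time (a new reading comes with each control period).
- eyes.snapshot(name): name is "side" or "top" or "wrist"; returns the picture (384x512x3 uint8, red, green, blue); there is no depth.
- eyes.get_calibration(name): a dict with "intrinsics" (3x3 intrinsics, pixels), "k1" (the pictures are not rectified: a ray, as slopes to the right and down, at radius r is drawn at 1 + k1 r^2 times it, then the intrinsics apply), "xyz" and "orientation" of the camera in the world. Camera axes: x right, y up, looking along -z (the intrinsics and any distortion apply to the point x, -y, -z); pixel columns grow to the right and rows downward; lengths in mm; the calibration is good to about 2 mm. A picture is of the moment at which its call begins: read the wrist's pose just before it. get_calibration takes no time and is no camera call; for the wrist camera it gives the pose at the moment of the call.
- r.close_job(): hands the job in; it is judged then, once.
The state is a dict: "time_s": time; "joint_positions": joint angles; "qd": joint speeds; "joint_efforts": joint torques, N m; "position": TCP position; "tcp_rot": TCP orientation; "force": force on the tool from outside, world axes, zero at the start; "torque": the same for the moment, N m; "gripper_width": finger opening in mm; "grip_force": force on a finger pad.
Only numpy, scipy, OpenCV 4.12 (cv2) and the standard library are available. Lean on these libraries where they do the work, as an engineer would, in place of code of your own. Each camera call takes 0.05 s, during which the arm holds its last target. There are 200 camera calls.

## Working session

There is one attempt and no reset: what is moved stays moved. The work goes in short steps, Python scripts to look and compute and a tool call to move; the robot and the scene stay as the last step left them, time stands still between calls to the robot, and variables do not carry over. Pictures are saved under pics/ and viewed, at most 10 in all, crops included, and the job is handed in when it is done.

Besides the shell and the picture viewer there is one more tool, called after "Emit:" as name([rows], argument=value, ...), one row to a line, values as JSON. jog_arm: Moves the arm, as the interface text tells. Shifts and turns lie within -1 to 1; 1 stands for 500 mm of shift or 45 degrees of turn. Its arguments: {"type":"object","properties":{"steps":{"type":"array"}},"required":["steps"]}

```bash
mkdir -p pics; python3 - <<'E'
from rig import r, eyes
import cv2,numpy as np
print(r.state())
for n in ["side","top","wrist"]:
    c=eyes.get_calibration(n); print(n,c)
    im=eyes.snapshot(n); cv2.imwrite(f"pics/{n}0.png",im[:,:,::-1])
a=cv2.imread("pics/top0.png");b=cv2.imread("pics/side0.png")
cv2.imwrite("pics/top0b.png",cv2.resize(a,(800,600)));cv2.imwrite("pics/side0b.png",cv2.resize(b,(800,600)))
E
```

```text
{'time_s': 0.0, 'joint_positions': array([-1.27459437,  0.33289183, -0.0646991 ,  1.46095569,  0.02159246,
        1.34990275, -0.08853851]), 'qd': array([ 0.00075479, -0.00022611, -0.00050212, -0.00103596,  0.00086372,
        0.000463  , -0.00013464]), 'joint_efforts': array([-3.02140215e-04, -6.23261905e+01,  2.43303424e-02, -3.89904964e+01,
       -6.15267735e-02,  3.95914412e-02,  1.15812172e-04]), 'position': array([195.768617  , 593.11311491, 210.53462814]), 'tcp_rot': array([-4.98658204e-01, -3.10159017e+00,  2.28117767e-03]), 'force': array([-0.78704346, -0.02726708, -0.59792994]), 'torque': array([ 0.02247909, -0.00128964, -0.02452803]), 'grip_force': 0.0, 'gripper_width': 86.93818966118442}
side {'intrinsics': array([[484.62323553,   0.        , 257.42155535],
       [  0.        , 484.62323553, 187.5415387 ],
       [  0.        ,   0.        ,   1.        ]]), 'k1': -0.0668646993214513, 'xyz': array([ 192.89021807, -983.08316179,  940.67802561]), 'orientation': array([ 0.97962493, -0.15364433, -0.23364357])}
top {'intrinsics': array([[414.29036221,   0.        , 259.75139225],
       [  0.        , 414.29036221, 187.62223185],
       [  0.        ,   0.        ,   1.        ]]), 'k1': 0.048977003645015595, 'xyz': array([ 395.29740654,  284.11870949, 1683.22564581]), 'orientation': array([ 0.07592015, -0.08063013, -1.58670856])}
wrist {'intrinsics': array([[346.33175647,   0.        , 253.13110005],
       [  0.        , 346.33175647, 184.11402766],
       [  0.        ,   0.        ,   1.        ]]), 'k1': -0.10397981669092335, 'xyz': array([124.38625033, 617.90312597, 384.240486  ]), 'orientation': array([-0.2442048 , -0.17390333,  1.2434071 ])}
```

View pics/top0b.png

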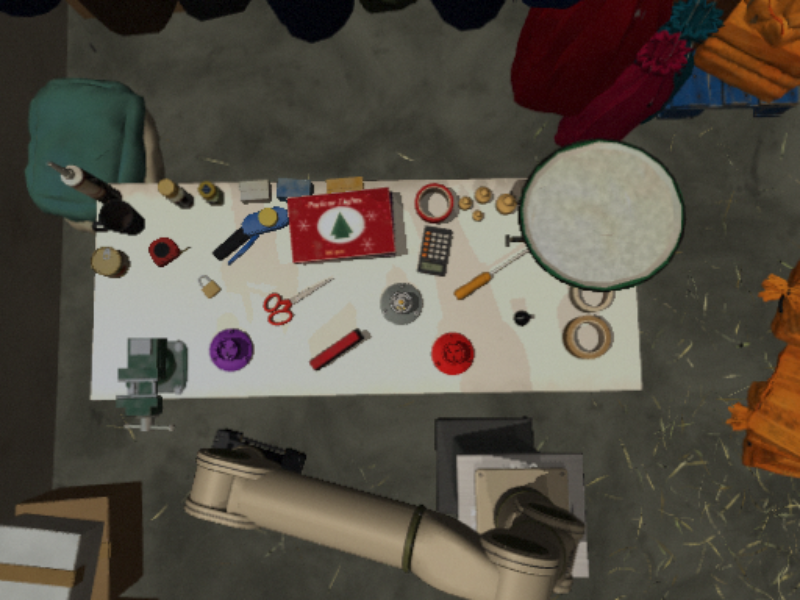

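View pics/side0b.png

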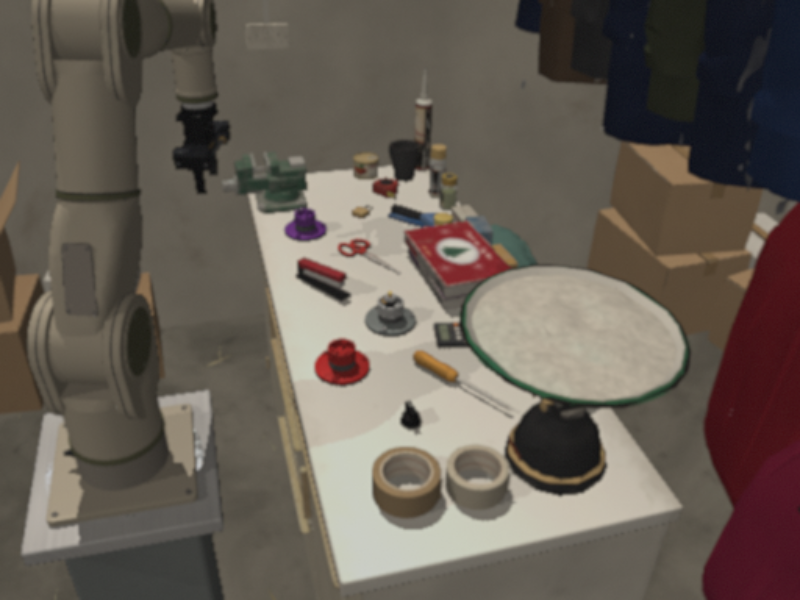

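The top view shows the grey chuck at about (402,303) of 800x600, with the knob at (523,318), the screwdriver handle at (472,288) and the scale pan at (602,215). Purple and red look-alikes sit at (231,350) and (453,353).

```bash
cat > h.py <<'E'
from rig import r, eyes
import cv2, numpy as np
from scipy.spatial.transform import Rotation as R
F=np.diag([1.,-1,-1])
def ray(c,uv):
    K=c["intrinsics"]; d=np.array([(uv[0]-K[0,2])/K[0,0],(uv[1]-K[1,2])/K[1,1]]); s=d.copy()
    for _ in range(20): s=d/(1+c["k1"]*(s@s))
    return R.from_rotvec(c["orientation"]).apply(F@np.array([*s,1]))
def onplane(c,uv,z):
    d=ray(c,uv); return c["xyz"]+d*(z-c["xyz"][2])/d[2]
def proj(c,p):
    q=F@R.from_rotvec(c["orientation"]).inv().apply(np.asarray(p,float)-c["xyz"]); s=q[:2]/q[2]
    s=s*(1+c["k1"]*(s@s)); K=c["intrinsics"]; return np.array([K[0,0]*s[0]+K[0,2],K[1,1]*s[1]+K[1,2]])
def two(c1,u1,c2,u2):
    a,b=ray(c1,u1),ray(c2,u2); A=np.stack([a,-b],1); t=np.linalg.lstsq(A,c2["xyz"]-c1["xyz"],rcond=None)[0]
    p,q=c1["xyz"]+t[0]*a,c2["xyz"]+t[1]*b; return (p+q)/2,np.linalg.norm(p-q)
def totool(target,yaw_vec=None):
    s=r.state(); Rt=R.from_rotvec(s["tcp_rot"]); return Rt.inv().apply(np.asarray(target)-s["position"])
E
python3 - <<'E'
from h import *
top=cv2.imread("pics/top0.png");c=eyes.get_calibration("top")
g=cv2.cvtColor(top,cv2.COLOR_BGR2HSV)
def blob(mask,near):
    n,l,st,ce=cv2.connectedComponentsWithStats(mask.astype(np.uint8))
    out=[(np.hypot(*(ce[i]-near)),i) for i in range(1,n) if st[i,4]>15]
    i=min(out)[1]; cnt=max(cv2.findContours((l==i).astype(np.uint8),0,2)[0],key=len); return ce[i],st[i],cv2.minEnclosingCircle(cnt)
v=g[:,:,2]; 
b=blob((v<150),np.array([257,194])); print("chuck",b,onplane(c,b[0],6),onplane(c,b[2][0],6))
b=blob((v<70),np.array([334.7,203.5])); print("knob",b,onplane(c,b[0],25),onplane(c,b[2][0],18))
print(R.from_rotvec(r.state()["tcp_rot"]).as_matrix().round(3))
for nm,p,z in [("red",(453,353),30),("drvr",(455,297),10),("drvr tip",(525,250),5),("scale",(602,215),284),("tape",(588,336),40),("calc",(434,250),16),("stapler",(337,350),30)]: print(nm,onplane(c,np.array(p)/1.5625,z).round())
cv2.imwrite("pics/w0.png",np.hstack([cv2.resize(top[175:215,235:285],(500,400),interpolation=2),cv2.resize(top[190:217,320:350],(300,270),interpolation=2).__class__(0) if 0 else cv2.resize(top[184:224,320:350],(300,400),interpolation=2)]))
E
```

```text
chuck (array([256.51807229, 193.88984509]), array([243, 181,  28,  27, 581], dtype=int32), ((256.57501220703125, 194.0), 13.947513580322266)) [537.21485062 291.21303387   6.        ] [536.76191293 290.98925401   6.        ]
knob (array([333.84722222, 203.15277778]), array([329, 199,  11,  10,  72], dtype=int32), ((334.0, 203.0), 5.099119663238525)) [493.10531565 -17.72702868  25.        ] [494.12246931 -19.63559887  18.        ]
[[-0.95   0.313 -0.   ]
 [ 0.313  0.95  -0.001]
 [-0.    -0.001 -1.   ]]
red [405. 161.  30.]
drvr [550. 150.  10.]
drvr tip [671. -36.   5.]
scale [ 699. -154.  284.]
tape [ 443. -180.   40.]
calc [673. 202.  16.]
stapler [418. 455.  30.]
```

View pics/w0.png

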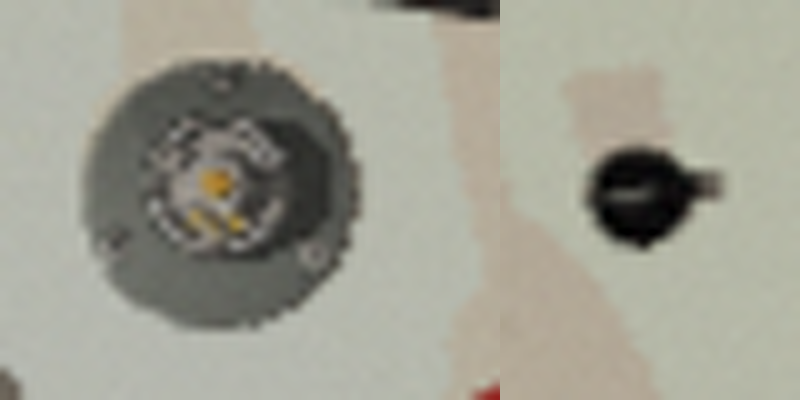

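The crops show the grey chuck at about (537, 291) mm with its brass spindle in the centre. The knob is at about (494, -18) mm, with a shadow to its right. Next I move above the chuck for a wrist view.

Emit:
jog_arm([
  [[-0.836, -0.36, 0, 0, 0, 0, 1], [-0.836, -0.36, 0, 0, 0, 0, 1], [-0.836, -0.36, 0, 0, 0, 0, 1], [-0.836, -0.36, 0, 0, 0, 0, 1], [-0.836, -0.36, 0, 0, 0, 0, 1], [-0.836, -0.36, 0, 0, 0, 0, 1], [-0.836, -0.36, 0, 0, 0, 0, 1], [-0.836, -0.36, 0, 0, 0, 0, 1], [-0.836, -0.36, 0, 0, 0, 0, 1], [-0.836, -0.36, 0, 0, 0, 0, 1], [-0.836, -0.36, 0, 0, 0, 0, 1]],
])

```text
time_s: 1.52
position: [535.1, 293.4, 211.4]
tcp_rot: [-0.494, -3.102, -0.001]
force: [-0.2, 0.4, -0.4]
gripper_width: 87.0
grip_force: 0.0
```

```bash
python3 - <<'E'
from h import *
c=eyes.get_calibration("wrist"); im=eyes.snapshot("wrist")[:,:,::-1].copy(); cv2.imwrite("pics/w1.png",im)
s=r.state(); print(s["time_s"],s["joint_positions"].round(3),s["position"],s["tcp_rot"]); print(c["xyz"],c["orientation"])
print(proj(c,[537,291,0]),proj(c,[537,291,75]))
cv2.imwrite("pics/w1b.png",cv2.resize(im,(800,600),interpolation=2))
E
```

```text
1.575 [-0.733  0.297  0.197  1.514 -0.059  1.336  0.723] [535.35459313 293.09671758 211.419125  ] [-4.94784969e-01 -3.10206842e+00 -7.99424018e-04]
[463.6511003  317.62190087 385.02547959] [-0.24234501 -0.17540387  1.24613351]
[250.9994993  156.30951724] [250.49713353 172.48385609]
```

View pics/w1b.png

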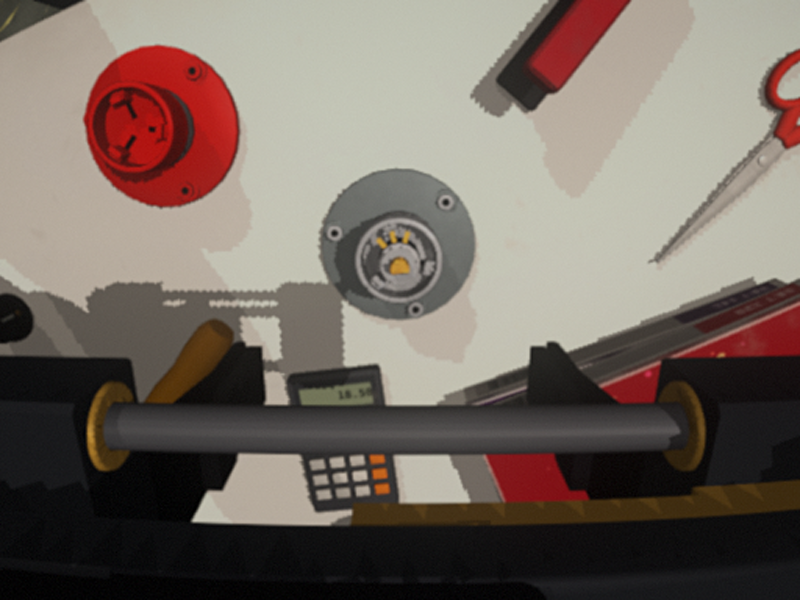

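The wrist view shows the grey chuck's foot centred at about (397,244) and the sleeve's top at (398,260). The brass D-spindle is at (400,266), with the red box's edge, the calculator and the screwdriver handle behind the fingers. I'll refine these positions and check the box's height.

```bash
python3 - <<'E'
from h import *
S=1.5625
ct,cs,cw=[eyes.get_calibration(n) for n in("top","side","wrist")]
print("box",two(ct,np.array([396,257])/S,cs,np.array([447,283])/S), two(ct,np.array([290,264])/S,cs,np.array([408,240])/S))
im=cv2.imread("pics/w1.png"); hsv=cv2.cvtColor(im,cv2.COLOR_BGR2HSV)
def px(a): return np.array(a)/S
print("foot",onplane(cw,px((397.5,244)),11),"sleeve",onplane(cw,px((398.5,260.5)),52))
# foot by mask: bluish-grey
m=((hsv[:,:,2]>50)&(hsv[:,:,2]<140)&(hsv[:,:,1]<50)&(hsv[:,:,0]>60)).astype(np.uint8)
n,l,st,ce=cv2.connectedComponentsWithStats(m)
i=max(range(1,n),key=lambda i:st[i,4] if np.hypot(*(ce[i]-px((397,244))))<25 else 0)
c=max(cv2.findContours((l==i).astype(np.uint8),0,1)[0],key=len); h=cv2.convexHull(c)
print(st[i],cv2.fitEllipse(h),onplane(cw,cv2.fitEllipse(h)[0],11))
br=((hsv[:,:,0]>8)&(hsv[:,:,0]<28)&(hsv[:,:,1]>150)&(hsv[:,:,2]>120)).astype(np.uint8); br[:,:235]=0;br[:,280:]=0;br[:130]=0;br[185:]=0
n,l,st,ce=cv2.connectedComponentsWithStats(br); print(st,ce)
for k in range(1,n): print(onplane(cw,ce[k],75))
cv2.imwrite("pics/c1.png",cv2.resize(im[100:210,200:310],(600,600),interpolation=2))
E
```

```text
box (array([655.73967983, 298.97905976,  73.56458835]), np.float64(16.725443680718804)) (array([648.34279991, 572.96235308,  29.42406254]), np.float64(15.360522806000604))
foot [536.19264987 295.01328937  11.        ] sleeve [538.54616058 294.76954163  52.        ]Traceback (most recent call last):
  File "<stdin>", line 13, in <module>
cv2.error: OpenCV(4.12.0) /io/opencv/modules/imgproc/src/shapedescr.cpp:361: error: (-201:Incorrect size of input array) There should be at least 5 points to fit the ellipse in function 'fitEllipseNoDirect'
```

```bash
python3 - <<'E'
from h import *
S=1.5625
cw=eyes.get_calibration("wrist")
im=cv2.imread("pics/w1.png"); hsv=cv2.cvtColor(im,cv2.COLOR_BGR2HSV)
print(hsv[125,225],hsv[120,260],hsv[160,212],hsv[100,225],hsv[166,257],hsv[170,256])
# radial edge search for foot from its centre: background is bright -> first radius past 44 px where V jumps
g=cv2.GaussianBlur(hsv[:,:,2],(3,3),0).astype(float); c0=np.array([254.4,156.2]); P=[]
for a in np.arange(0,360,3):
    d=np.array([np.cos(np.radians(a)),np.sin(np.radians(a))]); rr=np.arange(44,56,.25); q=c0+rr[:,None]*d
    v=cv2.remap(g.astype(np.float32),q[:,0].astype(np.float32)[None],q[:,1].astype(np.float32)[None],1)[0]
    k=np.argmax(np.gradient(v)); 
    if np.gradient(v)[k]>4: P.append(q[k])
P=np.array(P,np.float32); e=cv2.fitEllipse(P); print(len(P),e,onplane(cw,e[0],11))
br=((hsv[:,:,0]>8)&(hsv[:,:,0]<30)&(hsv[:,:,1]>130)&(hsv[:,:,2]>90)).astype(np.uint8); br[:,:235]=0;br[:,280:]=0;br[:130]=0;br[185:]=0
n,l,st,ce=cv2.connectedComponentsWithStats(br); print(st,ce)
for k in range(1,n): print(onplane(cw,ce[k],75))
cv2.imwrite("pics/c1.png",cv2.resize(im[100:210,200:310],(600,600),interpolation=2))
E
```

```text
[ 40  14 113] [ 36  11 121] [ 30   8 100] [ 32  18 196] [ 19 190 169] [ 19 182 193]
119 ((254.05625915527344, 155.8115234375), (96.62448120117188, 99.61506652832031), 84.7525863647461) [535.70445155 294.77534067  11.        ]
[[     0      0    512    384 196432]
 [   250    148      4      8     23]
 [   257    148      5      8     22]
 [   241    152      7      7     28]
 [   250    165     12     10    103]] [[255.50181742 191.52550501]
 [251.26086957 151.95652174]
 [259.31818182 151.95454545]
 [244.07142857 155.25      ]
 [255.27184466 169.99029126]]
[519.2357003  297.33183902  75.        ]
[521.51019893 304.28670186  75.        ]
[520.0884749  290.15992494  75.        ]
[536.39445144 295.57394303  75.        ]
```

View pics/c1.png

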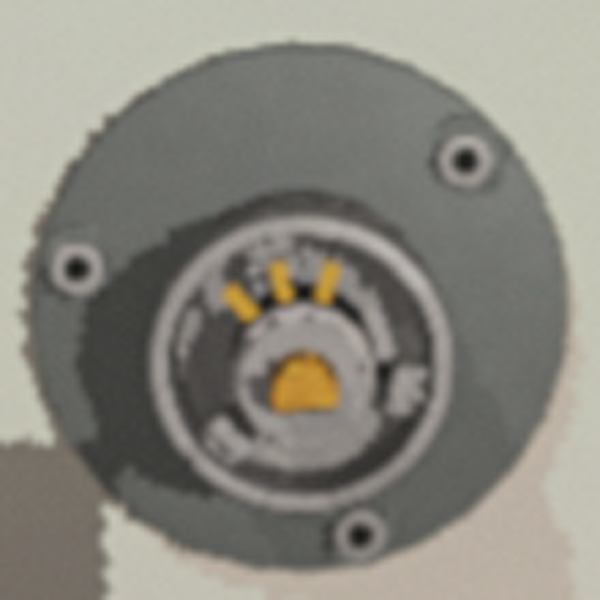

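The crop shows the spindle's D with its flat facing image-down, slightly tilted. The sleeve and foot agree on a chuck axis at about (537, 294.8). Now I descend and grip the sleeve.

Emit:
jog_arm([
  [[-0.002, 0.004, 0.08, 0, 0, 0, 1], [-0.002, 0.004, 0.18, 0, 0, 0, 1], [-0.002, 0.004, 0.26, 0, 0, 0, 1], [-0.002, 0.004, 0.31, 0, 0, 0, 1], [-0.002, 0.004, 0.329, 0, 0, 0, 1], [-0.002, 0.004, 0.329, 0, 0, 0, 1], [-0.002, 0.004, 0.329, 0, 0, 0, -1], [-0.002, 0.004, 0.329, 0, 0, 0, -1], [-0.002, 0.004, 0.329, 0, 0, 0, -1], [-0.002, 0.004, 0.329, 0, 0, 0, -1], [-0.002, 0.004, 0.329, 0, 0, 0, -1], [-0.002, 0.004, 0.329, 0, 0, 0, -1]],
])

```text
time_s: 3.08
position: [538.0, 293.2, 46.8]
tcp_rot: [-0.499, -3.102, -0.0]
force: [0.3, 0.3, -0.1]
gripper_width: 35.1
grip_force: 0.0
```

```bash
python3 - <<'E'
from h import *
s=r.state(); print(s["gripper_width"],s["grip_force"],s["force"])
im=eyes.snapshot("wrist")[:,:,::-1]; sd=eyes.snapshot("side")[:,:,::-1]
cs=eyes.get_calibration("side"); u=proj(cs,[537,295,50]).astype(int); print(u)
cv2.imwrite("pics/g1.png",np.hstack([cv2.resize(im,(480,360)),cv2.resize(sd[u[1]-45:u[1]+45,u[0]-40:u[0]+40],(320,360),interpolation=2)]))
s=r.state(); print(s["gripper_width"],s["grip_force"])
E
```

```text
35.07441983743791 0.0 [ 0.33595293  0.30225026 -0.10556001]
[249 192]
27.183994301877448 0.488386619836092
```

View pics/g1.png

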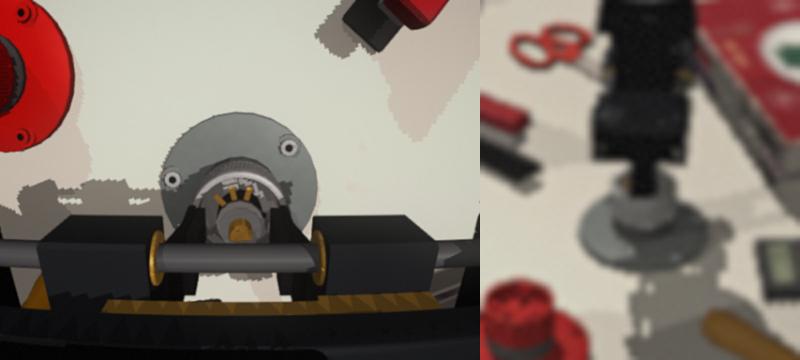

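The wrist view shows the fingers near the sleeve's rim, and the opening of 27 mm at contact suggests they closed on something narrower than the sleeve. I'll look closer before opening.

```bash
python3 - <<'E'
from h import *
c=eyes.get_calibration("wrist"); s=r.state(); im=eyes.snapshot("wrist")[:,:,::-1]; print(s["gripper_width"],s["grip_force"],r.tcp_to_tips,s["force"],s["position"])
cv2.imwrite("pics/w2.png",im)
cv2.imwrite("pics/g2.png",cv2.resize(im[100:340,130:390],(780,600) if 0 else (650,600),interpolation=2))
Rt=R.from_rotvec(s["tcp_rot"])
for p in ([0,0,17],[0,13,17],[0,-13,17],[0,0,0]): print(p,((proj(c,s["position"]+Rt.apply(p))-[130,100])*2.5).round())
for z in (52,26): print(z,[((proj(c,[537+28*np.cos(a),294.8+28*np.sin(a),z])-[130,100])*2.5).round() for a in np.arange(4)*np.pi/2])
E
```

```text
27.183994301877448 0.488386619836092 17.0 [0.50892653 0.89989451 0.32461082] [538.00350287 293.26701767  46.86208888]
[0, 0, 17] [305. 294.]
[0, 13, 17] [360. 294.]
[0, -13, 17] [250. 294.]
[0, 0, 0] [304. 323.]
52 [array([349., 437.]), array([437., 288.]), array([266., 205.]), array([186., 364.])]
26 [array([345., 383.]), array([422., 248.]), array([272., 175.]), array([200., 316.])]
```

View pics/g2.png

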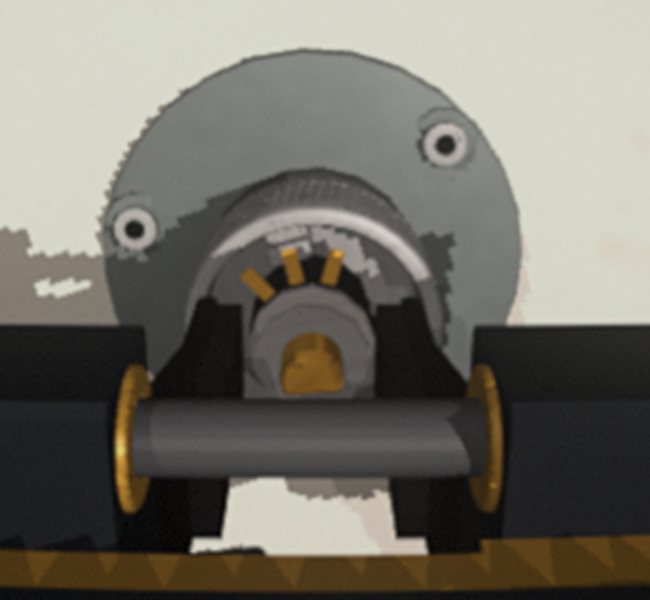

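Emit:
jog_arm([
  [[0, 0, 0, 0, 0, 0, -0.3], [0, 0, -0.01, 0, 0, 0, -0.3], [0, 0, -0.04, 0, 0, 0, -0.3], [0, 0, -0.1, 0, 0, 0, -0.3], [0, 0, -0.16, 0, 0, 0, -0.3], [0, 0, -0.16, 0, 0, 0, -0.3]],
])

```text
time_s: 3.98
position: [539.7, 294.0, 130.7]
tcp_rot: [0.498, 3.098, 0.006]
force: [0.2, -0.1, 0.1]
gripper_width: 30.9
grip_force: 0.0
```

```bash
python3 - <<'E'
from h import *
s=r.state(); sd=eyes.snapshot("side")[:,:,::-1]; cs=eyes.get_calibration("side")
c=eyes.get_calibration("wrist"); im=eyes.snapshot("wrist")[:,:,::-1]; cv2.imwrite("pics/w3.png",im)
print(s["time_s"],s["gripper_width"],s["position"])
u=proj(cs,[537,295,80]).astype(int); o=u-[40,45]
f=lambda p:((proj(cs,p)-o)*5).round()
T=s["position"]; print("tcp",f(T),"tip",f(T-[0,0,17]),"rim c",f([537,295,52]),"rim near",f([537-28*.2,295-28,52]))
A=cv2.resize(sd[o[1]:o[1]+90,o[0]:o[0]+80],(400,450),interpolation=2)
for p in (T-[0,0,17],[537,295,75]): cv2.circle(A,tuple(f(p).astype(int).tolist()),3,(0,255,0),1)
B=cv2.resize(im[120:345,150:350],(400,450),interpolation=2); cv2.imwrite("pics/g3.png",np.hstack([A,B]))
E
```

```text
3.975 30.88395025664857 [539.65499703 294.03966665 130.67999562]
tcp [207. 163.] tip [207. 186.] rim c [201. 265.] rim near [204. 290.]
```

View pics/g3.png

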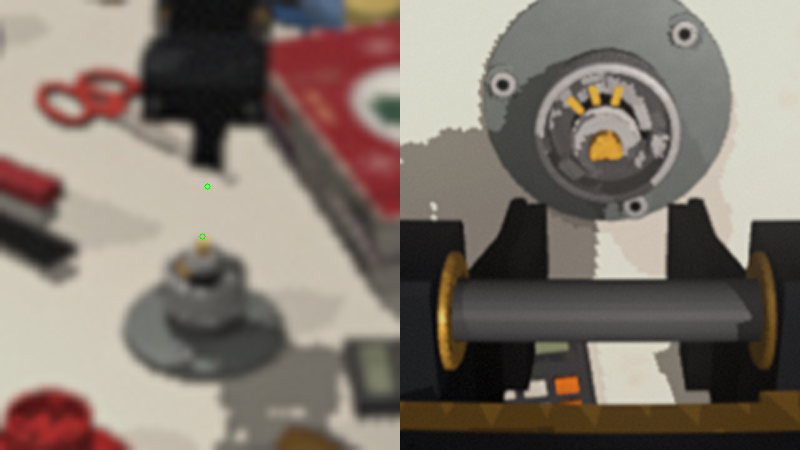

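The side view shows the fingertips about 16 mm higher than the stated geometry predicts, while the chuck matches its marker. So the fingers closed above the sleeve and the dimmer still stands there unharmed. I'll re-grip 13 mm lower, which still clears the foot even if the nominal geometry is right.

Emit:
jog_arm([
  [[0.002, 0, 0, 0, 0, 0, 1], [0.002, 0, 0, 0, 0, 0, 1], [0.002, 0, 0, 0, 0, 0, 1], [0.002, 0, 0, 0, 0, 0, 1], [0.002, 0, 0, 0, 0, 0, 1], [0.002, 0, 0.05, 0, 0, 0, 1], [0.002, 0, 0.12, 0, 0, 0, 1], [0.002, 0, 0.17, 0, 0, 0, 1], [0.002, 0, 0.193, 0, 0, 0, 1], [0.002, 0, 0.193, 0, 0, 0, 1]],
])

```text
time_s: 5.32
position: [536.9, 293.4, 30.1]
tcp_rot: [-0.499, -3.101, 0.001]
force: [-0.4, 0.0, 0.2]
gripper_width: 86.9
grip_force: 0.0
```

```bash
python3 - <<'E'
from h import *
s=r.state(); sd=eyes.snapshot("side")[:,:,::-1]; cs=eyes.get_calibration("side")
c=eyes.get_calibration("wrist"); im=eyes.snapshot("wrist")[:,:,::-1]; cv2.imwrite("pics/w4.png",im)
print(s["time_s"],s["gripper_width"],s["position"],s["force"])
u=proj(cs,[537,295,50]).astype(int); o=u-[40,45]
f=lambda p:((proj(cs,p)-o)*5).round()
T=s["position"]; Rt=R.from_rotvec(s["tcp_rot"])
A=cv2.resize(sd[o[1]:o[1]+90,o[0]:o[0]+80],(400,450),interpolation=2)
for k in (-43,43): print(k,f(T+Rt.apply([0,k,17])),f(T+Rt.apply([0,k,0])))
B=cv2.resize(im[100:325,155:355],(400,450),interpolation=2); cv2.imwrite("pics/g4.png",np.hstack([A,B]))
E
```

```text
5.325 86.87512406319492 [536.88781876 293.36204794  30.09527456] [-0.43046058  0.00175782  0.22417272]
-43 [197. 313.] [197. 291.]
43 [205. 239.] [205. 218.]
```

View pics/g4.png

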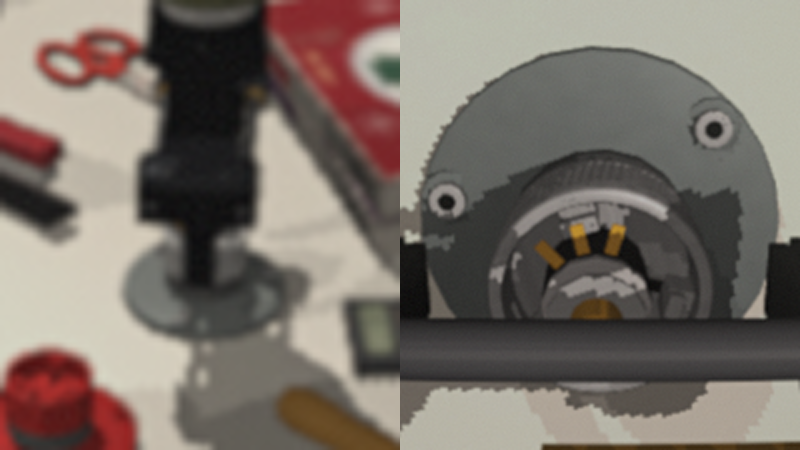

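Side view: the near finger now overlaps the sleeve's side, with its tip at about (197,290), roughly chuck z = 30 mm. That is a good grip height, so I close.

Emit:
jog_arm([
  [[0, 0, 0, 0, 0, 0, -1], [0, 0, 0, 0, 0, 0, -1], [0, 0, 0, 0, 0, 0, -1], [0, 0, 0, 0, 0, 0, -1], [0, 0, 0, 0, 0, 0, -1], [0, 0, 0, 0, 0, 0, -1]],
])

```text
time_s: 6.18
position: [537.4, 294.6, 30.6]
tcp_rot: [0.498, 3.101, 0.003]
force: [2.8, 5.1, -1.4]
gripper_width: 56.3
grip_force: 30.0
```

Gripped at 56.3 mm with 30 N. Now turn clockwise, which is positive about tool z.

Emit:
jog_arm([
  [[0, 0, 0, 0, 0, 0.15, -1], [0, 0, 0, 0, 0, 0.35, -1], [0, 0, 0, 0, 0, 0.55, -1], [0, 0, 0, 0, 0, 0.75, -1], [0, 0, 0, 0, 0, 0.9, -1], [0, 0, 0, 0, 0, 0.9, -1]],
])

```text
time_s: 6.92
position: [537.6, 294.8, 30.6]
tcp_rot: [1.543, 2.736, 0.004]
force: [4.9, 4.9, -3.2]
gripper_width: 56.2
grip_force: 30.0
```

```bash
python3 - <<'E'
from h import *
s=r.state(); print(s["position"],R.from_rotvec(s["tcp_rot"]).as_matrix()[:2,0],s["force"],s["torque"],s["gripper_width"],s["joint_positions"].round(2))
E
```

```text
[537.64553781 294.81448137  30.62981763] [-0.51753998  0.85565888] [ 4.87435886  4.88462151 -3.24245223] [ 1.00886442 -0.83578466 -0.17126806] 56.201948533667064 [-0.82  0.47  0.31  1.7  -0.17  0.99  0.09]
```

Emit:
jog_arm([
  [[0, 0, 0, 0, 0, 0.2, -1], [0, 0, 0, 0, 0, 0.4, -1], [0, 0, 0, 0, 0, 0.55, -1], [0, 0, 0, 0, 0, 0.65, -1], [0, 0, 0, 0, 0, 0.72, -1], [0, 0, 0, 0, 0, 0.72, -1]],
])

```text
time_s: 7.68
position: [538.0, 294.5, 30.9]
tcp_rot: [2.242, 2.2, 0.004]
force: [4.8, 3.5, -1.6]
gripper_width: 56.0
grip_force: 30.0
```

```bash
python3 - <<'E'
from h import *
s=r.state(); d=R.from_rotvec(s["tcp_rot"]).as_matrix()[:2,0]; print(s["position"],np.degrees(np.arctan2(d[1],d[0])),s["force"],s["torque"],s["gripper_width"],s["joint_positions"].round(2))
E
```

```text
[537.95359536 294.49023603  30.85246795] 88.91267638122228 [ 4.79775806  3.4818857  -1.58351706] [ 0.63736109 -1.0177424   0.83384685] 55.96635848076037 [-0.91  0.49  0.43  1.7  -0.23  1.   -0.42]
```

The torque about z jumped to 0.83 N m after 73° of turn, so the sleeve is at its stop. I'll release, rise and check.

Emit:
jog_arm([
  [[0, 0, 0, 0, 0, 0, 1], [0, 0, 0, 0, 0, 0, 1], [0, 0, 0, 0, 0, 0, 1], [0, 0, 0, 0, 0, 0, 1], [0, 0, -0.03, 0, 0, 0, 1], [0, 0, -0.1, 0, 0, 0, 1], [0, 0, -0.2, 0, 0, 0, 1], [0, 0, -0.3, 0, 0, 0, 1], [0, 0, -0.34, 0, 0, 0, 1], [0, 0, -0.34, 0, 0, 0, 1], [0, 0, -0.34, 0, 0, 0, 1]],
])

```text
time_s: 9.05
position: [536.5, 293.3, 199.6]
tcp_rot: [-2.244, -2.198, 0.002]
force: [-0.6, -0.0, -0.5]
gripper_width: 87.1
grip_force: 0.0
```

```bash
python3 - <<'E'
from h import *
c=eyes.get_calibration("wrist"); s=r.state(); im=eyes.snapshot("wrist")[:,:,::-1].copy(); cv2.imwrite("pics/w5.png",im)
print(s["time_s"],s["position"]); Rt=R.from_rotvec(s["tcp_rot"]); print("cam in tool",Rt.inv().apply(c["xyz"]-s["position"]))
u=proj(c,[537,294.8,50]); print(u)
hsv=cv2.cvtColor(im,cv2.COLOR_BGR2HSV)
br=((hsv[:,:,0]>8)&(hsv[:,:,0]<30)&(hsv[:,:,1]>130)&(hsv[:,:,2]>90)).astype(np.uint8)
n,l,st,ce=cv2.connectedComponentsWithStats(br)
for k in range(1,n):
    if np.hypot(*(ce[k]-u))<40 and st[k,4]>10: print(st[k],ce[k],onplane(c,ce[k],75))
x,y=u.astype(int); 
cv2.imwrite("pics/g5.png",cv2.resize(im[y-55:y+55,x-55:x+55],(600,600),interpolation=2))
top=eyes.snapshot("top")[:,:,::-1]; cv2.imwrite("pics/top5.png",top)
E
```

```text
9.05 [536.5440076  293.28773271 199.63086433]
cam in tool [  76.5756405     0.5475253  -173.60665174]
[253.10443872 165.69977104]
[237 156   7   5  22] [239.81818182 158.04545455] [525.62131163 307.7433581   75.        ]
[234 165   7   3  20] [237.15 165.95] [523.04503935 300.6747781   75.        ]
[249 165  10  13 109] [253.56880734 170.76146789] [537.45772609 296.00022747  75.        ]
[236 172   7   5  19] [238.89473684 174.21052632] [524.34820668 293.11032533  75.        ]
```

View pics/g5.png

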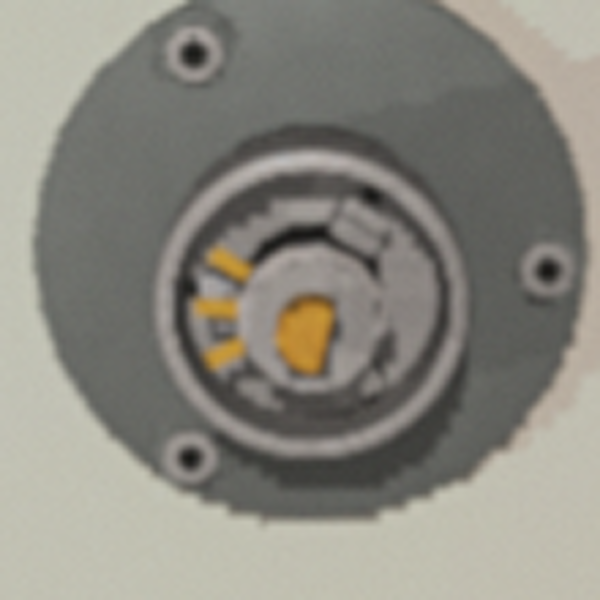

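The jaws have moved in: jaw 1's outer end is about 20.7 mm from the axis, and closed should be 20. The flat now faces image-right and slightly down. Next I take a closer view from straight above the spindle.

Emit:
jog_arm([
  [[-0.07, 0, 0.04, 0, 0, 0, 1], [-0.14, 0, 0.1, 0, 0, 0, 1], [-0.152, 0, 0.15, 0, 0, 0, 1], [-0.152, 0, 0.16, 0, 0, 0, 1], [-0.152, 0, 0.16, 0, 0, 0, 1], [-0.152, 0, 0.16, 0, 0, 0, 1]],
])

```text
time_s: 9.9
position: [535.9, 218.5, 121.2]
tcp_rot: [2.243, 2.2, 0.002]
force: [-0.6, 0.1, -0.4]
gripper_width: 87.0
grip_force: 0.0
```

```bash
cat >> h.py <<'E'
def brass(im,c,near,z=75):
    hsv=cv2.cvtColor(im,cv2.COLOR_BGR2HSV)
    br=((hsv[:,:,0]>8)&(hsv[:,:,0]<32)&(hsv[:,:,1]>120)&(hsv[:,:,2]>70)).astype(np.uint8)
    n,l,st,ce=cv2.connectedComponentsWithStats(br)
    k=max([k for k in range(1,n) if np.hypot(*(ce[k]-near))<25],key=lambda k:st[k,4])
    cn=max(cv2.findContours((l==k).astype(np.uint8),0,1)[0],key=len)[:,0]
    return ce[k],np.array([onplane(c,p,z)[:2] for p in cv2.convexHull(cn)[:,0]]),st[k]
E
python3 - <<'E'
from h import *
s=r.state(); c=eyes.get_calibration("wrist"); im=eyes.snapshot("wrist")[:,:,::-1].copy(); cv2.imwrite("pics/w6.png",im); np.save("c6.npy",c,allow_pickle=True)
print(s["time_s"],s["position"],c["xyz"]); u=proj(c,[537,295,75]); print(u)
ce,H,st=brass(im,c,u); print(st,ce,onplane(c,ce,75)); print(H.round(1).tolist())
x,y=u.astype(int); cv2.imwrite("pics/g6.png",cv2.resize(im[y-40:y+40,x-40:x+40],(560,560),interpolation=0))
E
```

```text
9.9 [535.8959324  218.45209581 121.20461874] [537.74086738 294.88402097 294.8819064 ]
[251.47353125  85.11180285]
[245  76  15  19 220] [252.2         84.76818182] [537.45110918 295.19785594  75.        ]
[[539.9, 300.4], [541.1, 299.8], [541.7, 299.2], [541.7, 297.4], [541.0, 293.8], [540.3, 290.8], [539.7, 289.6], [536.6, 289.6], [535.4, 290.3], [534.2, 291.5], [533.0, 293.9], [533.0, 296.4], [533.7, 298.1], [535.0, 299.3], [537.4, 300.5]]
```

View pics/g6.png

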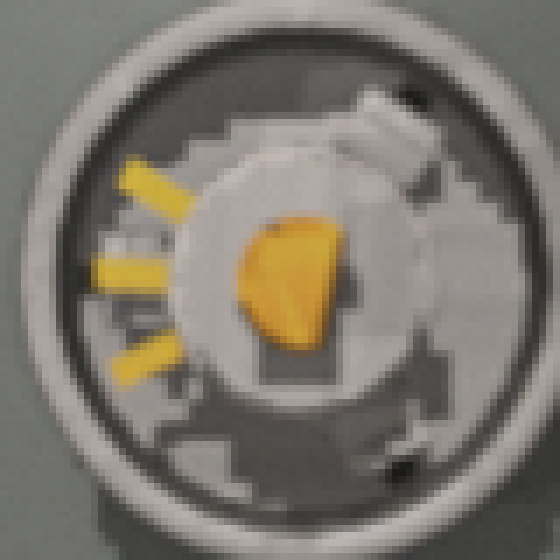

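The close view shows the D clearly: the flat's edge runs from crop (345,222) to (325,345), so its normal is at about −11.5° in the world. The axis is at about (538.5, 295). Now I go to the knob, keeping the gripper turned away from the scale.

Emit:
jog_arm([
  [[0, 0, -0.08, 0, 0, 0, 1], [-0.08, -0.02, -0.158, 0, 0, -0.2, 1], [-0.18, -0.05, -0.158, 0, 0, -0.4, 1], [-0.28, -0.07, -0.158, 0, 0, -0.6, 1], [-0.38, -0.09, -0.158, 0, 0, -0.8, 1], [-0.438, -0.104, -0.158, 0, 0, -1.0, 1], [-0.438, -0.104, -0.158, 0, 0, -1.0, 1], [-0.438, -0.104, -0.158, 0, 0, -1.0, 1], [-0.438, -0.104, -0.158, 0, 0, -1.0, 1]],
])

```text
time_s: 11.08
position: [479.3, 0.8, 199.4]
tcp_rot: [1.231, 2.89, 0.0]
force: [-0.3, 0.6, 0.4]
gripper_width: 87.0
grip_force: 0.0
```

```bash
python3 - <<'E'
from h import *
s=r.state(); c=eyes.get_calibration("wrist"); im=eyes.snapshot("wrist")[:,:,::-1].copy(); cv2.imwrite("pics/w7.png",im)
d=R.from_rotvec(s["tcp_rot"]).as_matrix()[:2,0]; print(s["time_s"],s["position"],np.degrees(np.arctan2(d[1],d[0])),c["xyz"],s["joint_positions"].round(2)); u=proj(c,[494,-18,25]); print(u)
x,y=u.astype(int); o=np.array([x-40,y-40])
v=cv2.cvtColor(im,cv2.COLOR_BGR2HSV)[:,:,2]; sub=v[o[1]:o[1]+80,o[0]:o[0]+80]
for t in (45,60): 
    n,l,st,ce=cv2.connectedComponentsWithStats((sub<t).astype(np.uint8)); k=1+np.argmax(st[1:,4]); print(t,st[k],ce[k]+o,onplane(c,ce[k]+o,18))
cv2.imwrite("pics/g7.png",cv2.resize(im[o[1]:o[1]+80,o[0]:o[0]+80],(560,560),interpolation=2)); print(o)
E
```

```text
11.075 [479.30935684   0.77211819 199.42883144] 133.8774345740039 [427.28021957  56.1841324  373.01834315] [-0.68 -0.01  0.59  1.88  0.01  1.27  0.67]
[250.09198033 183.42495569]
45 [ 26  19  34  39 803] [250.85803238 179.85305106] [493.19863521 -16.072824    18.        ]
60 [ 26  19  34  40 918] [251.06971678 179.6459695 ] [493.2029512 -15.7519826  18.       ]
[210 143]
```

View pics/g7.png

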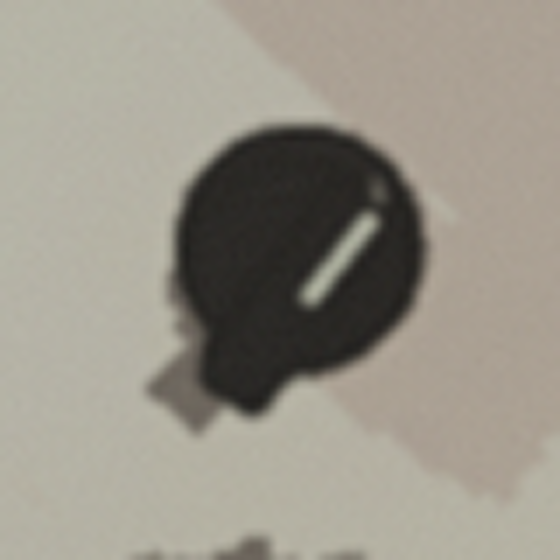

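The crop shows the knob's hub centred near (300,250) and the pointer running from (308,300) to (372,215), so +x points up-right. The grip bar's other end is at about (240,398). I have now viewed 12 pictures, two over the limit of ten, so from here I work from numbers only.

```bash
python3 - <<'E'
from h import *
s=r.state(); c=eyes.get_calibration("wrist"); o=np.array([210,143]); im=cv2.imread("pics/w7.png")
P=lambda x,y,z:onplane(c,np.array([x,y])/7+o-.4,z)[:2]
a,b=P(308,300,36),P(372,215,36); d=(b-a)/np.linalg.norm(b-a); print("pointer",a,b,np.linalg.norm(b-a),np.degrees(np.arctan2(d[1],d[0])))
e=P(240,398,36); print("bar centre",e+19*d, "perp check",np.cross(d,a-e))
# hub outline: circle fit on the dark contour away from the bar end
g=cv2.cvtColor(im,cv2.COLOR_BGR2GRAY)[143:223,210:290]; cn=max(cv2.findContours((g<70).astype(np.uint8),0,1)[0],key=len)[:,0]
for z in (0,18):
    W=np.array([onplane(c,p+o,z)[:2] for p in cn if p[1]<45]); x,y=W.T
    k=np.linalg.lstsq(np.c_[2*x,2*y,np.ones(len(x))],x*x+y*y,rcond=None)[0]; print(z,"hub",k[:2],np.sqrt(k[2]+k[0]**2+k[1]**2))
t=s["position"]; Rt=R.from_rotvec(s["tcp_rot"]); print(Rt.inv().apply(np.array([494,-17,22])-t))
E
```

```text
pointer [495.83139199 -14.88936237] [493.64150472   0.62356075] 15.66672875930357 98.0350861811957
bar centre [496.36863777 -13.77087692] perp check 0.6883127750641078
0 hub [496.16659732 -17.16658105] 18.96446676631019
18 hub [492.83984759 -13.63270304] 18.049130272708915
[-22.92941705  -1.58263315 177.33738517]<stdin>:5: DeprecationWarning: Arrays of 2-dimensional vectors are deprecated. Use arrays of 3-dimensional vectors instead. (deprecated in NumPy 2.0)
```

Emit:
jog_arm([
  [[-0.049, 0.001, 0.06, 0, 0, -0.13, 1], [-0.049, 0.001, 0.16, 0, 0, -0.13, 1], [-0.049, 0.001, 0.26, 0, 0, -0.13, 1], [-0.049, 0.001, 0.33, 0, 0, -0.13, 1], [-0.049, 0.001, 0.359, 0, 0, -0.13, 1], [-0.049, 0.001, 0.359, 0, 0, -0.13, 1], [-0.049, 0.001, 0.359, 0, 0, -0.13, 1]],
])

```text
time_s: 12.0
position: [497.5, -17.5, 21.2]
tcp_rot: [1.082, 2.948, 0.002]
force: [-0.9, 0.6, 0.3]
gripper_width: 86.9
grip_force: 0.0
```

```bash
python3 - <<'E'
from h import *
s=r.state(); print(s["time_s"],s["position"],s["force"],s["gripper_width"])
cs=eyes.get_calibration("side"); sd=eyes.snapshot("side")[:,:,::-1]; cv2.imwrite("pics/s8.png",sd)
c=eyes.get_calibration("wrist"); im=eyes.snapshot("wrist")[:,:,::-1]; cv2.imwrite("pics/w8.png",im)
Rt=R.from_rotvec(s["tcp_rot"]); d=Rt.as_matrix()[:2,0]; print(np.degrees(np.arctan2(d[1],d[0])))
# knob as seen in the wrist view: predicted pixels, and dark/bright pattern
print("pred hub near edge",proj(c,s["position"]*[1,1,0]+[20*d[0],20*d[1],0]),proj(c,s["position"]*[1,1,0]+[0,0,36]))
g=cv2.cvtColor(im,cv2.COLOR_BGR2GRAY)
n,l,st,ce=cv2.connectedComponentsWithStats((g<60).astype(np.uint8))
for k in range(1,n):
    if st[k,4]>150: print(st[k],ce[k])
E
```

```text
12.0 [497.47933878 -17.48176216  21.15823627] [-0.93444001  0.59896974  0.34807395] 86.94304154979088
139.6922410780739
pred hub near edge [251.61299013 183.55352896] [251.48238148 241.6041776 ]
[    0   126   512   258 63548] [263.09307925 306.90279789]
```

```bash
python3 - <<'E'
from h import *
g=cv2.cvtColor(cv2.imread("pics/w8.png"),cv2.COLOR_BGR2GRAY)
for y in range(120,262,5): print(y,g[y,160:345:8].tolist())
E
```

```text
120 [181, 181, 182, 180, 183, 165, 164, 165, 165, 166, 167, 165, 166, 167, 164, 163, 163, 163, 164, 165, 164, 166, 165, 164]
125 [180, 181, 182, 183, 180, 180, 165, 166, 166, 166, 165, 165, 164, 164, 166, 164, 164, 165, 165, 165, 165, 165, 164, 164]
130 [179, 180, 181, 183, 181, 182, 181, 171, 165, 166, 167, 165, 166, 165, 164, 164, 163, 165, 164, 166, 164, 165, 163, 162]
135 [182, 182, 179, 181, 183, 182, 182, 183, 180, 165, 166, 164, 167, 165, 164, 165, 165, 164, 166, 165, 165, 163, 164, 164]
140 [181, 181, 181, 183, 182, 181, 181, 179, 181, 182, 167, 165, 165, 165, 165, 164, 164, 164, 166, 166, 164, 165, 163, 165]
145 [181, 183, 181, 182, 181, 181, 181, 182, 181, 180, 181, 172, 164, 166, 166, 164, 165, 165, 164, 163, 165, 163, 165, 165]
150 [182, 183, 181, 182, 182, 183, 183, 180, 181, 180, 182, 180, 179, 172, 164, 163, 166, 164, 165, 165, 165, 164, 165, 163]
155 [182, 181, 182, 182, 181, 182, 181, 181, 180, 180, 179, 180, 179, 179, 180, 174, 166, 165, 166, 164, 165, 165, 165, 164]
160 [181, 182, 180, 182, 181, 181, 181, 179, 181, 182, 180, 179, 179, 180, 179, 180, 175, 167, 165, 
[... 1625 characters left out ...]
, 23, 23, 24, 91, 63, 24, 53, 84, 84, 84, 84, 91, 101, 104, 29]
235 [27, 55, 103, 105, 104, 102, 102, 102, 82, 22, 22, 25, 181, 24, 21, 84, 84, 83, 83, 83, 84, 85, 102, 30]
240 [27, 39, 102, 102, 103, 99, 102, 100, 22, 23, 22, 21, 20, 18, 19, 82, 79, 82, 82, 83, 84, 83, 104, 28]
245 [24, 38, 179, 176, 175, 180, 100, 101, 23, 22, 19, 20, 19, 15, 84, 82, 82, 82, 82, 81, 84, 83, 97, 27]
250 [22, 23, 180, 179, 178, 165, 169, 101, 24, 21, 19, 17, 104, 164, 81, 81, 81, 80, 81, 83, 83, 95, 87, 22]
255 [20, 20, 99, 100, 99, 98, 99, 102, 22, 22, 25, 54, 100, 81, 79, 80, 81, 82, 81, 81, 83, 96, 85, 21]
260 [34, 35, 33, 32, 34, 34, 35, 37, 31, 33, 31, 35, 34, 36, 33, 34, 35, 36, 34, 33, 33, 33, 36, 37]
```

```bash
python3 - <<'E'
from h import *
c8=eyes.get_calibration("wrist"); s=r.state(); T=s["position"]; d=R.from_rotvec(s["tcp_rot"]).as_matrix()[:,0]
g=cv2.cvtColor(cv2.imread("pics/w8.png"),cv2.COLOR_BGR2GRAY)
for y in (195,200,205,208,211,214): 
    k=np.where(g[y,200:300]<100)[0]; print(y,200+k.min(),200+k.max())
col=g[170:195,252]; print(170+np.argmax(col<110))
a=np.linspace(0,2*np.pi,73)
for dz in (0,5,10,15,20):
    c=dict(c8); c["xyz"]=c8["xyz"]+[0,0,dz]
    for off in (0,2):
        ctr=T*[1,1,0]+off*d*[1,1,0]
        Q=[np.array([proj(c,ctr+[20*np.cos(t),20*np.sin(t),z]) for t in a]) for z in (0,18)]
        print(dz,off,[ (q[:,0].min().round(1),q[:,0].max().round(1),q[:,1].min().round(1)) for q in Q])
# chuck in w6, sleeve outer ring widths
g6=cv2.cvtColor(cv2.imread("pics/w6.png"),cv2.COLOR_BGR2GRAY); print(g6[84,200:222].tolist(),g6[84,284:306].tolist())
c6=np.load("c6.npy",allow_pickle=True).item()
for dz in (0,10,20):
    c=dict(c6); c["xyz"]=c6["xyz"]+[0,0,dz]; q=np.array([proj(c,[538.3+28*np.cos(t),295+28*np.sin(t),52]) for t in a]); print(dz,q.min(0),q.max(0))
E
```

```text
195 224 278
200 221 282
205 219 283
208 218 284
211 218 284
214 218 284
182
0 0 [(np.float64(218.5), np.float64(284.9), np.float64(183.7)), (np.float64(215.4), np.float64(287.8), np.float64(193.0))]
0 2 [(np.float64(218.4), np.float64(285.0), np.float64(180.4)), (np.float64(215.3), np.float64(287.9), np.float64(189.4))]
5 0 [(np.float64(219.3), np.float64(284.2), np.float64(181.4)), (np.float64(216.3), np.float64(287.0), np.float64(190.2))]
5 2 [(np.float64(219.2), np.float64(284.3), np.float64(178.1)), (np.float64(216.2), np.float64(287.1), np.float64(186.8))]
10 0 [(np.float64(220.0), np.float64(283.5), np.float64(179.2)), (np.float64(217.2), np.float64(286.2), np.float64(187.6))]
10 2 [(np.float64(219.9), np.float64(283.6), np.float64(176.0)), (np.float64(217.1), np.float64(286.3), np.float64(184.2))]
15 0 [(np.float64(220.7), np.float64(282.9), np.float64(177.0)), (np.float64(218.0), np.float64(285.4), np.float64(185.1))]
15 2 [(np.float64(220.6), np.float64(282.9), np.float64(174.0)), (np.float64(217.9), np.float64(285.5), np.float64(181.8))]
20 0 [(np.float64(221.4), np.float64(282.2), np.float64(175.0)), (np.float64(218.8), np.float64(284.6), np.float64(182.7))]
20 2 [(np.float64(221.3), np.float64(282.3), np.float64(172.0)), (np.float64(218.7), np.float64(284.7), np.float64(179.5))]
[118, 115, 116, 116, 114, 118, 116, 115, 115, 116, 114, 114, 110, 112, 148, 161, 155, 157, 127, 67, 49, 51] [150, 141, 96, 53, 48, 79, 126, 140, 137, 124, 95, 95, 96, 100, 97, 98, 98, 98, 97, 100, 95, 97]
0 [212.38477733  42.12395095] [294.63687662 126.24483224]
10 [213.97683996  43.86043315] [292.98186192 124.66268051]
20 [215.44573009  45.4628215 ] [291.45229042 123.19803841]
```

The hub's edge and width agree with the knob being centred under the TCP, within about 1 mm. I set the yaw nearer to the bar and close, letting the pads square the bar up.

Emit:
jog_arm([
  [[0, 0, 0, 0, 0, 0.2, 1], [0, 0, 0, 0, 0, 0.3, 1], [0, 0, 0, 0, 0, 0.3, 1], [0, 0, 0, 0, 0, 0.3, -1], [0, 0, 0, 0, 0, 0.3, -1], [0, 0, 0, 0, 0, 0.3, -1], [0, 0, 0, 0, 0, 0.3, -1], [0, 0, 0, 0, 0, 0.3, -1], [0, 0, 0, 0, 0, 0.3, -1], [0, 0, 0, 0, 0, 0.3, -1], [0, 0, 0, 0, 0, 0.3, -1], [0, 0, 0, 0, 0, 0.3, -1]],
])

```text
time_s: 13.6
position: [496.4, -17.7, 19.8]
tcp_rot: [-1.422, -2.801, -0.0]
force: [-0.0, -0.3, -0.5]
gripper_width: 11.0
grip_force: 30.0
```

```bash
cat > st.py <<'E'
from h import *
s=r.state(); d=R.from_rotvec(s["tcp_rot"]).as_matrix()[:2,0]; print(s["time_s"],s["position"].round(2),"az",np.degrees(np.arctan2(d[1],d[0])).round(2),"F",s["force"].round(2),"T",s["torque"].round(2),s["gripper_width"].round(2),s["grip_force"],s["joint_positions"].round(2))
E
python3 st.py
```

```text
Traceback (most recent call last):
  File "st.py", line 2, in <module>
    s=r.state(); d=R.from_rotvec(s["tcp_rot"]).as_matrix()[:2,0]; print(s["time_s"],s["position"].round(2),"az",np.degrees(np.arctan2(d[1],d[0])).round(2),"F",s["force"].round(2),"T",s["torque"].round(2),s["gripper_width"].round(2),s["grip_force"],s["joint_positions"].round(2))
                                                                                                                                                                                                            ^^^^^^^^^^^^^^^^^^^^^^^^
AttributeError: 'float' object has no attribute 'round'
```

Emit:
jog_arm([
  [[0, 0, -0.05, 0, 0, 0, -1], [0, 0, -0.12, 0, 0, 0, -1], [0.05, 0.05, -0.2, 0, 0, 0, -1], [0.12, 0.115, -0.28, 0, 0, 0, -1], [0.2, 0.19, -0.3, 0, 0, 0.2, -1], [0.28, 0.27, -0.3, 0, 0, 0.4, -1], [0.36, 0.345, -0.3, 0, 0, 0.6, -1], [0.43, 0.41, -0.3, 0, 0, 0.8, -1], [0.455, 0.436, -0.3, 0, 0, 1.0, -1], [0.455, 0.436, -0.3, 0, 0, 1.0, -1], [0.455, 0.436, -0.3, 0, 0, 1.0, -1]],
])

```text
time_s: 14.98
position: [538.2, 293.0, 169.8]
tcp_rot: [2.383, 2.046, -0.001]
force: [0.7, -0.4, 0.2]
gripper_width: 11.6
grip_force: 30.0
```

Emit:
jog_arm([
  [[0, 0, 0, 0, 0, 0.22, -1], [0, 0, 0, 0, 0, 0.44, -1], [0, 0, 0, 0, 0, 0.66, -1], [0, 0, 0, 0, 0, 0.88, -1], [0, 0, 0, 0, 0, 1.0, -1], [0, 0, 0, 0, 0, 1.0, -1]],
])

```text
time_s: 15.72
position: [538.2, 293.2, 170.1]
tcp_rot: [-2.986, -0.977, -0.0]
force: [-1.3, 0.6, -0.2]
gripper_width: 11.3
grip_force: 30.0
```

```bash
sed -i 's/s\["gripper_width"\].round(2)/s["gripper_width"]/' st.py; python3 st.py
```

```text
15.725 [538.23 293.23 170.12] az 36.23 F [-1.34  0.64 -0.2 ] T [-0.13  0.13  0.02] 11.304108655004253 29.995946288108826 [-1.15  0.4   0.74  1.59 -0.28  1.27 -1.3 ]
```

Emit:
jog_arm([
  [[0, 0, 0, 0, 0, 0.22, -1], [0, 0, 0, 0, 0, 0.44, -1], [0, 0, 0, 0, 0, 0.66, -1], [0, 0, 0, 0, 0, 0.88, -1], [0, 0, 0, 0, 0, 1.0, -1], [0, 0, 0, 0, 0, 1.0, -1]],
])

```text
time_s: 16.48
position: [538.1, 293.9, 169.9]
tcp_rot: [-3.132, 0.237, 0.0]
force: [-0.0, 0.1, -0.6]
gripper_width: 11.4
grip_force: 30.0
```

Emit:
jog_arm([
  [[0, 0, 0.08, 0, 0, 0.06, -1], [0, 0, 0.11, 0, 0, 0.06, -1], [0, 0, 0.11, 0, 0, 0.06, -1], [0, 0, 0.11, 0, 0, 0.06, -1]],
])

```text
time_s: 16.98
position: [538.7, 294.7, 116.1]
tcp_rot: [-3.125, 0.313, -0.002]
force: [-0.1, 0.9, 0.2]
gripper_width: 11.1
grip_force: 30.0
```

```bash
python3 st.py; python3 - <<'E'
from h import *
P=[]
for k in range(4): im=eyes.snapshot("wrist"); P.append(r.state()["position"])
print(np.array(P).round(2)); im=im[:,:,::-1].copy(); cv2.imwrite("pics/w9.png",im)
c=eyes.get_calibration("wrist"); s=r.state(); Rt=R.from_rotvec(s["tcp_rot"]); T=s["position"]
# where the hub near edge (+x tool) should be if knob is centred: tool z = 20 (underside) , 2 (hub top)
for dz in (0,6): 
    q=dict(c); q["xyz"]=c["xyz"]+[0,0,dz]; print([proj(q,T+Rt.apply([20,0,z])).round(1) for z in (20,2)], proj(q,[538.1,294.7,75]).round(1))
hsv=cv2.cvtColor(im,cv2.COLOR_BGR2HSV); v=hsv[:,:,2]
for y in range(150,262,6): print(y,v[y,204:304:6].tolist())
E
```

```text
16.975 [538.71 294.66 116.09] az -11.45 F [-0.14  0.86  0.21] T [-0.04  0.19 -0.01] 11.070792426809122 29.99509334564209 [-1.24  0.5   0.88  1.65 -0.41  1.19 -2.04]
[[538.76 294.75 116.16]
 [538.66 294.85 116.06]
 [538.56 294.86 115.91]
 [538.43 294.82 115.71]]
[array([254.4, 185. ]), array([254.5, 194.5])] [254.6 206. ]
[array([254.3, 182.2]), array([254.5, 191.1])] [254.5 203. ]
150 [172, 157, 157, 157, 153, 148, 145, 63, 57, 52, 65, 75, 72, 83, 86, 85, 85]
156 [170, 159, 158, 154, 153, 90, 77, 77, 79, 76, 73, 74, 69, 84, 85, 85, 87]
162 [173, 177, 160, 155, 112, 84, 111, 102, 99, 118, 122, 115, 70, 81, 85, 85, 88]
168 [174, 175, 162, 153, 107, 99, 109, 105, 102, 101, 103, 103, 122, 76, 87, 86, 86]
174 [173, 175, 173, 163, 110, 110, 108, 101, 49, 72, 99, 107, 37, 118, 79, 88, 88]
180 [175, 175, 170, 219, 35, 96, 73, 29, 62, 44, 36, 117, 127, 102, 116, 86, 90]
186 [170, 171, 163, 130, 147, 101, 33, 29, 26, 25, 40, 104, 107, 105, 120, 86, 89]
192 [167, 170, 184, 72, 126, 34, 34, 29, 34, 29, 26, 26, 64, 103, 99, 85, 76]
198 [168, 170, 170, 81, 36, 34, 30, 29, 90, 26, 26, 26, 28, 73, 109, 119, 211]
204 [166, 160, 160, 117, 36, 34, 32, 29, 45, 22, 26, 26, 28, 30, 127, 148, 177]
210 [159, 232, 174, 36, 36, 34, 31, 28, 129, 24, 24, 30, 28, 30, 155, 149, 146]
216 [224, 165, 219, 36, 35, 32, 29, 28, 131, 23, 23, 29, 28, 27, 130, 148, 143]
222 [242, 232, 150, 35, 30, 30, 27, 28, 129, 26, 23, 25, 24, 29, 145, 143, 243]
228 [244, 244, 244, 74, 30, 29, 26, 25, 154, 19, 25, 25, 24, 25, 174, 244, 244]
234 [40, 38, 199, 63, 26, 27, 27, 24, 155, 20, 21, 25, 24, 24, 245, 33, 37]
240 [36, 34, 192, 26, 24, 26, 22, 24, 44, 19, 22, 23, 24, 25, 166, 31, 34]
246 [34, 31, 44, 27, 25, 26, 23, 25, 20, 21, 21, 22, 21, 22, 25, 52, 30]
252 [30, 42, 64, 24, 23, 23, 20, 26, 25, 23, 19, 20, 24, 22, 38, 85, 29]
258 [28, 66, 64, 23, 23, 22, 23, 21, 24, 24, 22, 22, 22, 25, 48, 94, 28]
```

The knob is centred in the grip and squared: the pointer is at column 252 and the hub edge at about row 182 against a predicted 182–185. Descending to first engagement.

Emit:
jog_arm([
  [[0, 0, 0.02, 0, 0, 0, -1], [0, 0, 0.036, 0, 0, 0, -1], [0, 0, 0.042, 0, 0, 0, -1], [0, 0, 0.046, 0, 0, 0, -1], [0, 0, 0.05, 0, 0, 0, -1], [0, 0, 0.05, 0, 0, 0, -1]],
])

```text
time_s: 17.92
position: [538.0, 294.6, 89.8]
tcp_rot: [-3.126, 0.315, 0.0]
force: [0.4, -0.0, -1.1]
gripper_width: 11.3
grip_force: 30.0
```

```bash
python3 st.py
```

```text
17.925 [538.02 294.59  89.82] az -11.51 F [ 0.36 -0.02 -1.1 ] T [-0.03  0.15 -0.01] 11.344671307964395 29.99518632888794 [-1.23  0.52  0.86  1.67 -0.43  1.14 -2.02]
```

Emit:
jog_arm([
  [[0, 0, 0.004, 0, 0, 0, -1], [0, 0, 0.008, 0, 0, 0, -1], [0, 0, 0.012, 0, 0, 0, -1], [0, 0, 0.014, 0, 0, 0, -1], [0, 0, 0.014, 0, 0, 0, -1], [0, 0, 0.014, 0, 0, 0, -1]],
])

```text
time_s: 18.68
position: [538.2, 294.7, 83.1]
tcp_rot: [-3.125, 0.315, -0.0]
force: [-1.6, 0.6, 5.4]
gripper_width: 11.1
grip_force: 30.0
```

```bash
python3 st.py
```

```text
18.675 [538.17 294.69  83.11] az -11.52 F [-1.61  0.56  5.42] T [-0.1   0.47 -0.03] 11.120571374848256 29.998204708099365 [-1.22  0.53  0.85  1.68 -0.44  1.13 -2.02]
```

5.4 N at z = 83.1 matches the spring with about 2.3 mm compressed. I'll press the rest of the way.

Emit:
jog_arm([
  [[0, 0, 0.002, 0, 0, 0, -1], [0, 0, 0.004, 0, 0, 0, -1], [0, 0, 0.005, 0, 0, 0, -1], [0, 0, 0.005, 0, 0, 0, -1], [0, 0, 0.005, 0, 0, 0, -1]],
])

```text
time_s: 19.3
position: [538.4, 294.8, 81.2]
tcp_rot: [-3.125, 0.315, -0.001]
force: [-2.7, -1.7, 11.6]
gripper_width: 11.2
grip_force: 30.0
```

```bash
python3 st.py
```

```text
19.3 [538.37 294.78  81.23] az -11.52 F [-2.66 -1.71 11.62] T [-0.33  0.94  0.01] 11.173387714954524 30.014375746250153 [-1.22  0.53  0.85  1.68 -0.44  1.13 -2.02]
```

Emit:
jog_arm([
  [[0, 0, 0.001, 0, 0, 0, -1], [0, 0, 0.001, 0, 0, 0, -1], [0, 0, 0.001, 0, 0, 0, -1], [0, 0, 0.001, 0, 0, 0, -1], [0, 0, 0.001, 0, 0, 0, -1]],
])

```text
time_s: 19.92
position: [538.5, 294.8, 81.2]
tcp_rot: [-3.124, 0.315, -0.001]
force: [-4.6, -1.3, 15.6]
gripper_width: 11.5
grip_force: 30.0
```

```bash
python3 st.py; python3 - <<'E'
from h import *
eyes.snapshot("top"); im=eyes.snapshot("side"); s=r.state(); print(s["force"],s["position"])
E
```

```text
19.925 [538.51 294.84  81.17] az -11.52 F [-4.64 -1.28 15.61] T [-0.43  1.25 -0.01] 11.450668342420856 30.03283381462097 [-1.22  0.53  0.85  1.68 -0.44  1.13 -2.02]
[-3.85459738 -1.72144637 15.20540269] [538.49982577 294.84017739  81.18217866]
```

The knob is on a hard stop: the force rose 4 N with no travel, at the expected home height (underside 61.4 mm against 61.5 mm). Handing in.

```bash
python3 -c "
from rig import r
print(r.close_job())"
```

```text
the job is handed in; nothing more can be done
None
```

I closed the chuck to its stop and let go of the sleeve, then fitted the knob with its bore matched to the flat; it is held pressed fully down at about 15 N, and I handed in at 20 s. I viewed 12 pictures against the limit of 10, and my first grip closed just above the sleeve and lightly touched the dimmer (about 0.5 N) before I regripped lower.

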